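Set the flip tags on the imaging lab's stock rack

ROBOT

A 6-joint arm with a two-finger parallel gripper is mounted at the origin on the work surface. World frame = base frame: x ahead of the robot, y to its left, z up, the work surface at z = 0. Lengths are in m, angles in rad, forces in N, time in s.
With the tool pointing down it reaches from about 0.275 to 0.725 m from the base axis. Payload 5.6 kg.
Tool frame: the origin (TCP) lies on the centre line of the jaws, within the pads' length; the fingertips stand 22 mm ahead of it and the grasp point (between the pads) lies 3 mm ahead of it; x points along the fingers, z is the direction in which the jaws open and shut, and the axes are right-handed (so a half turn about x gives the same grasp; the last joint's range is limited). The gripper opens to 85 mm and grips with 20 to 120 N. Pads are 22 mm wide; open, the fingers measure 114 mm over their backs; the gripper's body (76 mm by 85 mm) begins 54 mm behind the grasp point. The pads swing forward as they close: fully open they stand 13 mm farther back than shut.
Start: joints at [1.583, 0.255, 0.108, 0, -1.424, -0.285], TCP at [0.148, 0.53, 0.253] pointing down, gripper open.
Joint ranges: [-2.95, 2.95], [-1.21, 1.97], [-1.09, 1.5], [-2.87, 1.71], [-2.94, -0.07], [-3.05, 3.05]. Speed limits (rad/s): [2.57, 2.57, 3.14, 3.14, 3.14, 3.14].

INTERFACE

Orientations are given as a unit quaternion [w, x, y, z].
In Python, from rig import readout, eyes, ticket gives the robot as it stands. The module is installed in compiled form; this text tells all that it offers.
- The arm moves only by the tool carry_out, never from a script. Its argument "plan" is a list of rows, each an object with "offset": the shift along the world's x, y, z in m, a list of three; "yaw": the turn about the world's z in degrees; "gripper": the closure, from -1 (fully open) to 1 (shut). A call has exactly 5 rows; each row shifts and turns the commanded pose from where the row before left it; what a row does not reach is not made up. A row lasts 1/12 s, in which the tool goes at most 41.7 mm and 7.16 degrees, less where a joint would pass 70% of its speed; a pose out of reach is approached as far as the arm can. A call with a gripper value outside its range is refused whole. The fingers move at their own pace and stop on an object; "force" is the grip in N (left out, the last holds). Time passes only in rows, so rows that do not move let the fingers close, or fill a call up. It gives the time, the measured TCP pose, the force and the opening at its end, in the units of the state.
- readout.state(): the state, without advancing time (a new reading comes with each control period).
- eyes.snapshot(name): name is "scene" or "top" or "wrist"; returns (picture, depth): 420x560x3 uint8, blue, green, red; 420x560 float32, m along the optical axis (not along the pixel's ray), 0 where there is no reading.
- eyes.camera_params(name): a dict with "vertical_fov" (degrees; the focal length in pixels is half the picture's height over the tangent of half this angle, whatever the lens; pixels are square), "cx", "cy" (the principal point, pixels), "R" (3x3) and "t" (3): a world point X has camera coordinates R X + t; the wrist camera has in their place "mount" (4x4, takes a point from camera to tool coordinates, whose origin is the TCP and whose axes are the tool frame's). Camera axes: x right, y down, z forward; pixel columns grow to the right and rows downward; lengths in m; the calibration is good to about 2 mm. A picture is of the moment at which its call begins: read the wrist's pose just before it. camera_params takes no time and is no camera call.
- ticket.sign_off(): hands the job in, once; it reports no verdict.
The state is a dict: "t": time; "joint_positions": joint angles; "dq": joint speeds; "effort": joint torques, N m; "tool_pos": TCP position; "eef_rot": TCP orientation; "contact_force": force on the tool from outside, world axes, zero at the start; "wrist_torque": the same for the moment, N m; "width": finger opening in m.
Only numpy, scipy, OpenCV 4.12 (cv2) and the standard library are available. Lean on these libraries where they do the work, as an engineer would, in place of code of your own. Each camera call takes 0.05 s, during which the arm holds its last target.

TASK

Set the flip tags on the stock rack so that only the full bins show green: a tag tipped back towards its bin shows green, tipped forward away from it shows orange, and the bins that are nearly or quite empty must show orange. With the closed fingertips gently push each wrong tag up and over its hinge until it drops to the other side; do not pinch or force the tags, and leave the bins and everything else where they stand.

Things in the scene. Friction and masses are not known exactly. Their poses are not given: they have to be found in the camera images.
- block_a: Hinge block of tag_a, dark steel, 20 (x) by 66 mm (y), on the rack's rail; the four blocks change places. Origin: centre of its underside, 90 mm above the bench; x points level across the rail to its bin (bin centre 93 mm along +x), y along the rail. The hinge axis is parallel to y, 12 mm above the origin (knuckle radius 3.5 mm; ears at y = +-31.5 mm, top 17 mm above the origin).
- tag_a (a joint): Tag on block_a: plate 58 mm wide, 4 mm thick, 30 g, its rolled free edge (radius 3 mm) 60 mm from the hinge axis. 0 = upright; + = tipped to its bin (block's +x), green face up; - = tipped to the robot's side, orange up. It lies by its weight on stops at +-0.95 rad, edge 49 mm out from and 35 mm above the axis. Slippery enamel. Pushed up and over, its edge rises to 60 mm above the axis; past upright it drops by itself.
- block_b: Hinge block of tag_b, dark steel, 20 (x) by 66 mm (y), on the rack's rail; the four blocks change places. Origin: centre of its underside, 90 mm above the bench; x points level across the rail to its bin (bin centre 93 mm along +x), y along the rail. The hinge axis is parallel to y, 12 mm above the origin (knuckle radius 3.5 mm; ears at y = +-31.5 mm, top 17 mm above the origin).
- tag_b (a joint): Tag on block_b: plate 58 mm wide, 4 mm thick, 30 g, its rolled free edge (radius 3 mm) 60 mm from the hinge axis. 0 = upright; + = tipped to its bin (block's +x), green face up; - = tipped to the robot's side, orange up. It lies by its weight on stops at +-0.95 rad, edge 49 mm out from and 35 mm above the axis. Slippery enamel. Pushed up and over, its edge rises to 60 mm above the axis; past upright it drops by itself.
- block_c: Hinge block of tag_c, dark steel, 20 (x) by 66 mm (y), on the rack's rail; the four blocks change places. Origin: centre of its underside, 90 mm above the bench; x points level across the rail to its bin (bin centre 93 mm along +x), y along the rail. The hinge axis is parallel to y, 12 mm above the origin (knuckle radius 3.5 mm; ears at y = +-31.5 mm, top 17 mm above the origin).
- tag_c (a joint): Tag on block_c: plate 58 mm wide, 4 mm thick, 30 g, its rolled free edge (radius 3 mm) 60 mm from the hinge axis. 0 = upright; + = tipped to its bin (block's +x), green face up; - = tipped to the robot's side, orange up. It lies by its weight on stops at +-0.95 rad, edge 49 mm out from and 35 mm above the axis. Slippery enamel. Pushed up and over, its edge rises to 60 mm above the axis; past upright it drops by itself.
- block_d: Hinge block of tag_d, dark steel, 20 (x) by 66 mm (y), on the rack's rail; the four blocks change places. Origin: centre of its underside, 90 mm above the bench; x points level across the rail to its bin (bin centre 93 mm along +x), y along the rail. The hinge axis is parallel to y, 12 mm above the origin (knuckle radius 3.5 mm; ears at y = +-31.5 mm, top 17 mm above the origin).
- tag_d (a joint): Tag on block_d: plate 58 mm wide, 4 mm thick, 30 g, its rolled free edge (radius 3 mm) 60 mm from the hinge axis. 0 = upright; + = tipped to its bin (block's +x), green face up; - = tipped to the robot's side, orange up. It lies by its weight on stops at +-0.95 rad, edge 49 mm out from and 35 mm above the axis. Slippery enamel. Pushed up and over, its edge rises to 60 mm above the axis; past upright it drops by itself.
- bin_dishes: Blue open bin, 130 (x) by 84 mm (y), 70 mm high (front 50), top 74 mm above the bench, loose in a bay of the rack, straight behind the tag it belongs to (block 93 mm along the bin's -x); bins change places. Origin: centre of its underside. FULL: stacked white-lidded 35 mm culture dishes up to the rim.
- bin_vials: Blue open bin, 130 (x) by 84 mm (y), 70 mm high (front 50), top 74 mm above the bench, loose in a bay of the rack, straight behind the tag it belongs to (block 93 mm along the bin's -x); bins change places. Origin: centre of its underside. FULL: standing yellow-capped vials almost up to the rim.
- bin_low: Blue open bin, 130 (x) by 84 mm (y), 70 mm high (front 50), top 74 mm above the bench, loose in a bay of the rack, straight behind the tag it belongs to (block 93 mm along the bin's -x); bins change places. Origin: centre of its underside. NOT full: only two dishes left on its floor.
- bin_empty: Blue open bin, 130 (x) by 84 mm (y), 70 mm high (front 50), top 74 mm above the bench, loose in a bay of the rack, straight behind the tag it belongs to (block 93 mm along the bin's -x); bins change places. Origin: centre of its underside. NOT full: empty.
- rack: Grey steel stock rack screwed to the bench, 250 by 388 mm. A 20 mm square rail along its y axis, top 90 mm above the bench, carries the four tags at 92 mm pitch. Origin: on the bench under the rail's middle; x points away from the robot's side. An open ledge reaches 80 mm in front of the rail (things on it at most 66 mm above the bench), the bins' bays 170 mm behind it.
- oil_bottle: Amber immersion-oil bottle with black cap, 30 mm across, 61 mm high, loose on the rack's front ledge. Origin: centre of its underside. Leave alone.
- timer: White digital timer, 46 by 62 by 16 mm, loose, flat on the rack's front ledge. Origin: centre of its underside. Leave alone.
- glasses: Safety glasses, about 125 by 140 mm, 41 mm high, loose on the bench. Origin: under the bridge. Leave alone.
- stage_insert: Black microscope stage insert frame, 110 by 160 by 6 mm, loose on the bench. Origin: centre of its underside. Leave alone.
- slide_box: Grey and white slide box, 92 by 180 by 35 mm, loose on the bench. Origin: centre of its underside. Leave alone.
- spray_bottle: White spray bottle with blue head, 72 mm across, 181 mm high, loose on the bench. Origin: centre of its underside. Leave alone.
- tube_rack: Grey tube rack, 70 by 130 mm, 47 mm high, loose on the bench. Origin: centre of its underside. Leave alone.
Not all that is in view belongs to the job. Leave any turquoise look-alike of the bin_dishes alone.

How it is judged:
At the end, for the whole second after the job is handed in: Tags of the two full bins (dishes, vials) lie back, green up (joint above 0.85 rad); tags of the nearly empty and the empty bin lie forward, orange up (joint below -0.85 rad); each bin still stands behind its tag (bin to hinge block within 112 mm, level) (((horizontal distance between bin_dishes and block_a below 0.112 m and value of joint tag_a above 0.85 rad) or (horizontal distance between bin_dishes and block_b below 0.112 m and value of joint tag_b above 0.85 rad) or (horizontal distance between bin_dishes and block_c below 0.112 m and value of joint tag_c above 0.85 rad) or (horizontal distance between bin_dishes and block_d below 0.112 m and value of joint tag_d above 0.85 rad)) and ((horizontal distance between bin_vials and block_a below 0.112 m and value of joint tag_a above 0.85 rad) or (horizontal distance between bin_vials and block_b below 0.112 m and value of joint tag_b above 0.85 rad) or (horizontal distance between bin_vials and block_c below 0.112 m and value of joint tag_c above 0.85 rad) or (horizontal distance between bin_vials and block_d below 0.112 m and value of joint tag_d above 0.85 rad)) and ((horizontal distance between bin_low and block_a below 0.112 m and value of joint tag_a below -0.85 rad) or (horizontal distance between bin_low and block_b below 0.112 m and value of joint tag_b below -0.85 rad) or (horizontal distance between bin_low and block_c below 0.112 m and value of joint tag_c below -0.85 rad) or (horizontal distance between bin_low and block_d below 0.112 m and value of joint tag_d below -0.85 rad)) and ((horizontal distance between bin_empty and block_a below 0.112 m and value of joint tag_a below -0.85 rad) or (horizontal distance between bin_empty and block_b below 0.112 m and value of joint tag_b below -0.85 rad) or (horizontal distance between bin_empty and block_c below 0.112 m and value of joint tag_c below -0.85 rad) or (horizontal distance between bin_empty and block_d below 0.112 m and value of joint tag_d below -0.85 rad))); the robot touches nothing.
It fails at once if a bin is lifted, carried or shoved more than 12 mm (distance of any of bin_dishes, bin_low, bin_vials, bin_empty from where it was at the start of the episode above 0.012 m).
It fails at once if another thing on the rack or the bench is moved more than 20 mm (distance of any of oil_bottle, timer, glasses, stage_insert, slide_box, spray_bottle, tube_rack from where it was at the start of the episode above 0.02 m).
It fails at once if a tag or its hinge is pinched or forced: the gripper or arm loads it with more than 15 N (contact force between any of the fingers, the arm and block_a above 15 N or contact force between any of the fingers, the arm and block_b above 15 N or contact force between any of the fingers, the arm and block_c above 15 N or contact force between any of the fingers, the arm and block_d above 15 N).
It also fails if it takes over 38 s, if anything falls off the work surface, if the arm or the gripper's body presses on something with over 40 N, if the wrist force passes 120 N, or if a joint passes its speed limit or range.

## Working session

There is one attempt and no reset: what is moved stays moved. The work goes in short steps, Python scripts to look and compute and a tool call to move; the robot and the scene stay as the last step left them, time stands still between calls to the robot, and variables do not carry over. Pictures are saved under pics/ and viewed, and the job is handed in when it is done.

Besides the shell and the picture viewer there is one more tool, called after "Request:" as a command line: name --argument value ..., lists and objects as JSON in quotes. carry_out: Moves the arm, as the interface text tells. Its arguments: {"type":"object","properties":{"plan":{"type":"array"},"force":{"type":"number"}},"required":["plan"]}

```bash
mkdir -p pics
cat > h.py <<'E'
import numpy as np, cv2
from rig import readout, eyes, ticket
def K(p):
    f=210/np.tan(np.radians(p['vertical_fov'])/2); return f
def back(p,d,u,v):
    f=K(p); c=np.array([(u-p['cx'])/f*d,(v-p['cy'])/f*d,d]); return np.array(p['R']).T@(c-np.array(p['t']))
def proj(p,X):
    f=K(p); c=np.array(p['R'])@np.array(X)+np.array(p['t']); return f*c[0]/c[2]+p['cx'],f*c[1]/c[2]+p['cy']
E
python3 - <<'E'
from h import *
s=readout.state(); print(s['t'],s['tool_pos'],s['eef_rot'],s['width'])
for n in ['scene','top']:
    im,d=eyes.snapshot(n); cv2.imwrite(f'pics/{n}0.png',im); np.save(n+'_d.npy',d); print(n,eyes.camera_params(n))
E
```

```text
0.0 [0.14798648 0.52923653 0.25238081] [-0.4277859  -0.56282223 -0.42693816  0.56387425] 0.08537134415066175
scene {'vertical_fov': 45.03865400276375, 'cx': 277.7523520876148, 'cy': 210.56928492045103, 'R': array([[-0.06420988,  0.99781171, -0.01577607],
       [ 0.85516232,  0.04686824, -0.51623713],
       [-0.51436806, -0.04663863, -0.85630038]]), 't': array([ 0.02372714, -0.39929127,  1.81533984])}
top {'vertical_fov': 46.94915023544638, 'cx': 282.5832930807402, 'cy': 220.4899708196936, 'R': array([[ 2.06470443e-02, -9.99783815e-01,  2.45403565e-03],
       [-9.87872501e-01, -2.07787433e-02, -1.53870616e-01],
       [ 1.53888343e-01,  7.52699086e-04, -9.88087957e-01]]), 't': array([0.00264162, 0.53729999, 1.35282463])}
```

View pics/scene0.png

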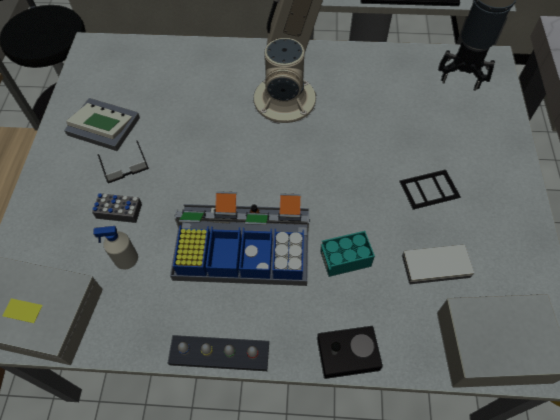

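View pics/top0.png

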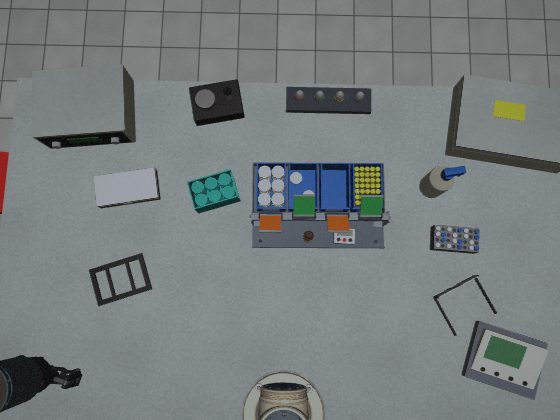

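The top view shows the bins from left to right: dishes (270,186), low (303,190), empty (334,190) and vials (368,186). Their tags show orange (270,223), green (304,205), orange (338,223) and green (371,205). The turquoise look-alike stands off the rack at (213,190). The wrong tags should be the dishes one (orange) and the low one (green). I'll check with a close crop and measure.

Run:
```python
from h import *
im=cv2.imread('pics/top0.png'); d=np.load('top_d.npy'); p=eyes.camera_params('top')
cv2.imwrite('pics/crop0.png',cv2.resize(im[150:255,240:400],None,fx=4.5,fy=4.5,interpolation=cv2.INTER_CUBIC))
hsv=cv2.cvtColor(im,cv2.COLOR_BGR2HSV)
for n,lo,hi in [('orange',(5,150,100),(18,255,255)),('green',(45,120,60),(75,255,255)),('blue',(105,120,50),(125,255,255))]:
    m=cv2.inRange(hsv,lo,hi); k,l,st,c=cv2.connectedComponentsWithStats(m)
    for i in range(1,k):
        x,y,w,h,a=st[i]
        if a<60 or not(245<c[i][0]<395 and 150<c[i][1]<260): continue
        vs,us=np.where(l==i); P=np.array([back(p,d[v,u],u,v) for v,u in zip(vs,us)])
        print(n,st[i],c[i].round(1),np.median(P,0).round(4),np.percentile(P,2,0).round(4),np.percentile(P,98,0).round(4))
# rail line/ rack extents: points of height ~0.09
vs,us=np.mgrid[150:260,240:400]; P=np.array([back(p,d[v,u],u,v) for v,u in zip(vs.ravel(),us.ravel())])
for lo,hi in [(0.06,0.064),(0.0655,0.072),(0.072,0.076),(0.085,0.098),(0.1,0.115),(0.12,0.15)]:
    q=P[(P[:,2]>lo)&(P[:,2]<hi)]; print(lo,hi,len(q),np.percentile(q,[1,50,99],axis=0).round(4).tolist())
# oil bottle
b=P[(P[:,0]<P[:,0].max())&(P[:,2]>0.045)&(P[:,2]<0.07)]
q=[back(p,d[v,u],u,v) for v,u in [(236,308),(237,344),(243,350),(186,213)]]; print(np.round(q,3))
```

```text
orange [260 216  21  14 294] [270.  222.5] [0.5181 0.0477 0.1212] [0.4986 0.0206 0.1039] [0.5395 0.0751 0.1379]
orange [327 216  22  14 295] [337.6 222.5] [ 0.5231 -0.1355  0.12  ] [ 0.5024 -0.1632  0.1028] [ 0.5432 -0.1082  0.1373]
green [293 197  22  17 355] [303.9 205. ] [ 0.569  -0.0437  0.1214] [ 0.5486 -0.0706  0.1044] [ 0.5885 -0.0163  0.1362]
green [360 197  23  18 377] [371.  205.4] [ 0.5715 -0.2262  0.1215] [ 0.5498 -0.2542  0.1037] [ 0.5923 -0.1988  0.1372]
blue [256 163  30  48 284] [270.1 189.1] [0.619  0.0508 0.0699] [0.5699 0.008  0.0042] [0.6993 0.0911 0.0789]
blue [288 163  30  46 736] [303.3 182.9] [ 0.6542 -0.0476  0.0077] [ 0.5751 -0.0823  0.0008] [ 0.7007 -0.0008  0.0764]
blue [ 319  163   64   48 1456] [339.4 186.7] [ 0.6445 -0.1471  0.0086] [ 5.740e-01 -2.653e-01  5.000e-04] [ 0.7036 -0.0931  0.0766]
0.06 0.064 248 [[0.4896, -0.2645, 0.0601], [0.6515, -0.1778, 0.0624], [0.7022, 0.0833, 0.064]]
0.0655 0.072 1268 [[0.575, -0.2653, 0.0656], [0.644, 0.0101, 0.0687], [0.7033, 0.0903, 0.0719]]
0.072 0.076 396 [[0.535, -0.2674, 0.072], [0.6435, -0.0817, 0.0736], [0.7046, 0.0922, 0.0759]]
0.085 0.098 505 [[0.5322, -0.2828, 0.0852], [0.543, -0.0875, 0.091], [0.5574, 0.1019, 0.0976]]
0.1 0.115 651 [[0.5259, -0.2573, 0.1007], [0.5458, -0.1028, 0.1074], [0.5657, 0.0763, 0.1148]]
0.12 0.15 908 [[0.4928, -0.2534, 0.1202], [0.5685, -0.1111, 0.1302], [0.5969, 0.074, 0.142]]
[[ 0.491 -0.059  0.067]
 [ 0.495 -0.166  0.022]
 [ 0.478 -0.184  0.019]
 [ 0.63   0.215  0.063]]
```

View pics/crop0.png

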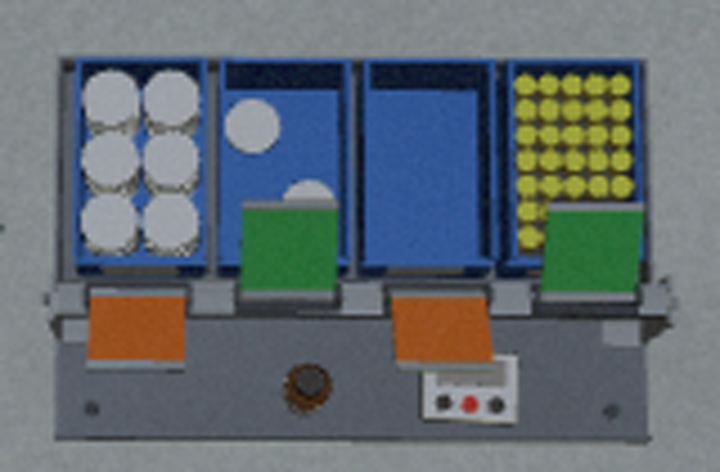

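The crop confirms it. The dishes tag (orange) and the low tag (green) are wrong, and the empty and vials tags are right. Both measured tags fit a hinge at x≈0.544, z=0.102, with an edge height of about 0.137. Next I'll check the tool axes.

Run:
```python
from h import *
from scipy.spatial.transform import Rotation as R
q=readout.state()['eef_rot']; print(R.from_quat([q[1],q[2],q[3],q[0]]).as_matrix().round(3))
```

```text
[[-0.     0.963 -0.269]
 [-0.002 -0.269 -0.963]
 [-1.     0.     0.002]]
```

Request:
carry_out --plan '[{"offset": [0.02, -0.03, 0], "yaw": 0, "gripper": 1}, {"offset": [0.02, -0.03, 0], "yaw": 0, "gripper": 1}, {"offset": [0.02, -0.03, 0], "yaw": 0, "gripper": 1}, {"offset": [0.02, -0.03, 0], "yaw": 0, "gripper": 1}, {"offset": [0.02, -0.03, 0], "yaw": 0, "gripper": 1}]' --force 20

```text
t: 0.52
tool_pos: [0.2486, 0.3779, 0.2529]
eef_rot: [-0.428, -0.563, -0.427, 0.563]
contact_force: [1.0, 1.2, -0.1]
width: 0.0256
```

Request:
carry_out --plan '[{"offset": [0.02, -0.033, 0], "yaw": 4, "gripper": 1}, {"offset": [0.02, -0.033, 0], "yaw": 4, "gripper": 1}, {"offset": [0.02, -0.033, 0], "yaw": 4, "gripper": 1}, {"offset": [0.02, -0.033, 0], "yaw": 4, "gripper": 1}, {"offset": [0.02, -0.033, 0], "yaw": 0, "gripper": 1}]'

```text
t: 0.93
tool_pos: [0.3484, 0.2128, 0.2532]
eef_rot: [0.503, 0.497, 0.503, -0.497]
contact_force: [1.6, 0.7, -0.5]
width: 0.0002
```

Request:
carry_out --plan '[{"offset": [0.02, -0.033, 0], "yaw": 0, "gripper": 1}, {"offset": [0.02, -0.033, 0], "yaw": 0, "gripper": 1}, {"offset": [0.02, -0.033, 0], "yaw": 0, "gripper": 1}, {"offset": [0.02, -0.033, 0], "yaw": 0, "gripper": 1}, {"offset": [0.02, -0.033, 0], "yaw": 0, "gripper": 1}]'

```text
t: 1.35
tool_pos: [0.4485, 0.0477, 0.2531]
eef_rot: [0.502, 0.498, 0.502, -0.498]
contact_force: [1.6, 0.6, 0.2]
width: -0.0003
```

Run:
```python
from h import *
from scipy.spatial.transform import Rotation as R
s=readout.state();q=s['eef_rot']; M=R.from_quat([q[1],q[2],q[3],q[0]]).as_matrix();print(s['tool_pos'],s['width'],M.round(3))
im,d=eyes.snapshot('wrist'); cv2.imwrite('pics/w1.png',im)
p=eyes.camera_params('wrist'); T=np.array(p['mount']); f=K(p)
hsv=cv2.cvtColor(im,cv2.COLOR_BGR2HSV)
for n,lo,hi in [('orange',(5,150,60),(18,255,255)),('green',(45,120,40),(75,255,255))]:
    k,l,st,c=cv2.connectedComponentsWithStats(cv2.inRange(hsv,lo,hi))
    for i in range(1,k):
        if st[i][4]<300: continue
        vs,us=np.where((l==i)&(d>0)); dd=d[vs,us]
        C=np.stack([(us-p['cx'])/f*dd,(vs-p['cy'])/f*dd,dd,np.ones_like(dd)])
        P=(T@C)[:3].T@M.T+s['tool_pos']; print(n,c[i].round(),np.percentile(P,[2,50,98],axis=0).round(4).tolist())
```

```text
[0.4484675  0.04772585 0.25312179] -0.00026366661208491717 [[-0.     1.     0.007]
 [ 0.     0.007 -1.   ]
 [-1.    -0.    -0.   ]]
orange [524. 120.] [[0.5039, -0.167, 0.105], [0.524, -0.1396, 0.1196], [0.5438, -0.1143, 0.1343]]
orange [288. 124.] [[0.5009, -0.0003, 0.0038], [0.52, 0.041, 0.1199], [0.5408, 0.0677, 0.1341]]
green [415.  47.] [[0.551, -0.0739, 0.1084], [0.5727, -0.0486, 0.1244], [0.5904, -0.0231, 0.1377]]
```

View pics/w1.png

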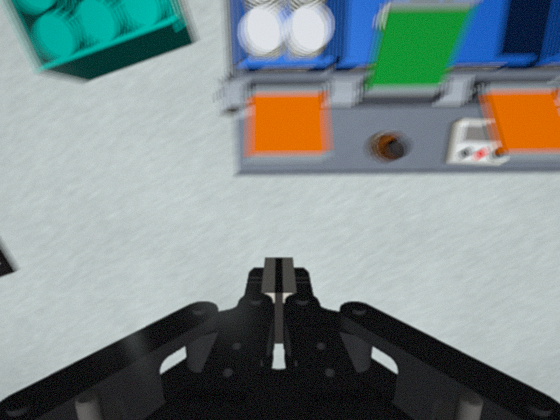

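The wrist view shows the dishes tag at (288,124), the low tag at (415,47) and the bottle at (388,147). Tag positions agree with the top camera within about 4 mm. I'll lower in front of the dishes tag.

Request:
carry_out --plan '[{"offset": [0, -0.002, -0.025], "yaw": 0, "gripper": 1}, {"offset": [0, 0, -0.025], "yaw": 0, "gripper": 1}, {"offset": [0, 0, -0.025], "yaw": 0, "gripper": 1}, {"offset": [0, 0, -0.026], "yaw": 0, "gripper": 1}, {"offset": [0, 0, 0], "yaw": 0, "gripper": 1}]'

```text
t: 1.82
tool_pos: [0.4446, 0.0467, 0.1474]
eef_rot: [0.499, 0.496, 0.503, -0.502]
contact_force: [-0.5, -0.2, -0.9]
width: -0.0002
```

Request:
carry_out --plan '[{"offset": [0.008, 0, 0], "yaw": 0, "gripper": 1}, {"offset": [0.008, 0, 0], "yaw": 0, "gripper": 1}, {"offset": [0.006, 0, 0], "yaw": 0, "gripper": 1}, {"offset": [0.006, 0, 0], "yaw": 0, "gripper": 1}, {"offset": [0.006, 0, 0], "yaw": 0, "gripper": 1}]'

```text
t: 2.23
tool_pos: [0.4833, 0.0479, 0.1532]
eef_rot: [0.502, 0.499, 0.501, -0.498]
contact_force: [-0.3, 0.0, 0.3]
width: -0.0002
```

Request:
carry_out --plan '[{"offset": [0.006, 0, 0], "yaw": 0, "gripper": 1}, {"offset": [0.006, 0, 0], "yaw": 0, "gripper": 1}, {"offset": [0.006, 0, 0], "yaw": 0, "gripper": 1}, {"offset": [0.006, 0, 0], "yaw": 0, "gripper": 1}, {"offset": [0.006, 0, 0], "yaw": 0, "gripper": 1}]'

```text
t: 2.65
tool_pos: [0.5128, 0.0476, 0.1523]
eef_rot: [0.502, 0.498, 0.502, -0.498]
contact_force: [0.6, 0.0, 0.0]
width: 0.0001
```

Request:
carry_out --plan '[{"offset": [0.006, 0, 0], "yaw": 0, "gripper": 1}, {"offset": [0.006, 0, 0], "yaw": 0, "gripper": 1}, {"offset": [0.006, 0, 0], "yaw": 0, "gripper": 1}, {"offset": [0.006, 0, 0], "yaw": 0, "gripper": 1}, {"offset": [0.006, 0, 0], "yaw": 0, "gripper": 1}]'

```text
t: 3.07
tool_pos: [0.5427, 0.0477, 0.1522]
eef_rot: [0.502, 0.498, 0.502, -0.498]
contact_force: [0.3, -0.7, -0.7]
width: 0.0002
```

Run:
```python
from h import *
im,d=eyes.snapshot('wrist'); cv2.imwrite('pics/w2.png',im)
im,d=eyes.snapshot('scene'); cv2.imwrite('pics/s2.png',cv2.resize(im[170:300,150:340],None,fx=4,fy=4))
```

```text
(no output)
```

View pics/w2.png

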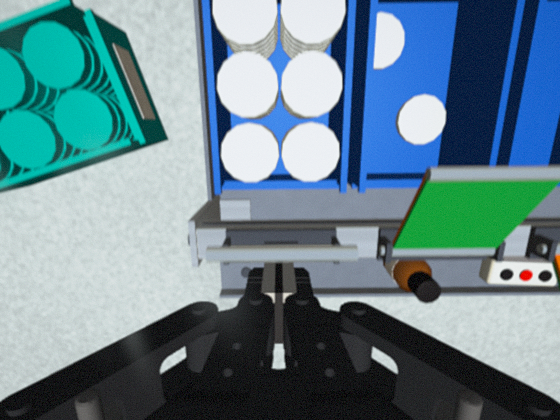

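View pics/s2.png

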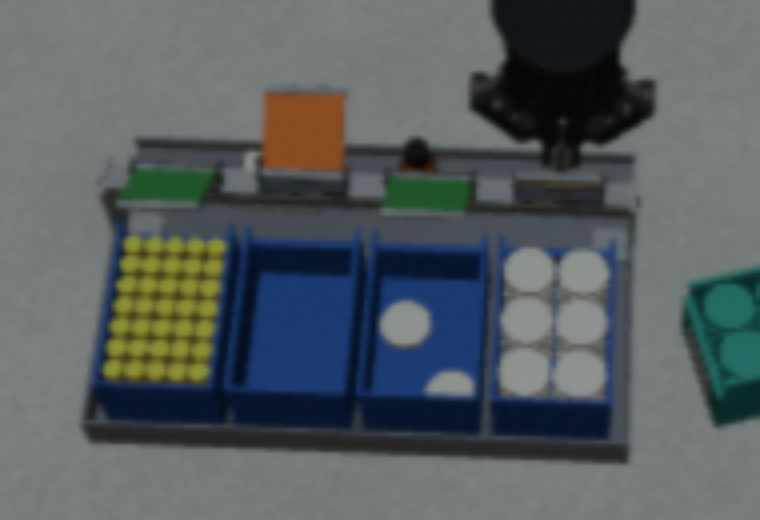

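The tag stands about upright against the fingertips: a thin edge at (280,252) in the wrist view. I'll push a little further.

Request:
carry_out --plan '[{"offset": [0.004, 0, 0], "yaw": 0, "gripper": 1}, {"offset": [0.004, 0, 0], "yaw": 0, "gripper": 1}, {"offset": [0.003, 0, 0], "yaw": 0, "gripper": 1}, {"offset": [0, 0, 0], "yaw": 0, "gripper": 1}, {"offset": [0, 0, 0], "yaw": 0, "gripper": 1}]'

```text
t: 3.58
tool_pos: [0.5532, 0.0477, 0.1522]
eef_rot: [0.502, 0.498, 0.502, -0.498]
contact_force: [-0.1, -0.7, -0.4]
width: -0.0002
```

Run:
```python
from h import *
im,d=eyes.snapshot('wrist'); cv2.imwrite('pics/w3.png',im)
```

```text
(no output)
```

View pics/w3.png

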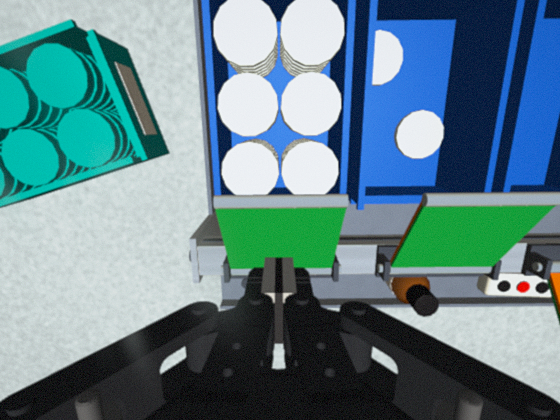

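The dishes tag has dropped back and shows green at (280,235). I'll rise, cross over behind the low tag, then lower.

Request:
carry_out --plan '[{"offset": [-0.004, 0, 0.02], "yaw": 0, "gripper": 1}, {"offset": [0, 0, 0.03], "yaw": 0, "gripper": 1}, {"offset": [0, 0, 0.03], "yaw": 0, "gripper": 1}, {"offset": [0.013, -0.02, 0], "yaw": 0, "gripper": 1}, {"offset": [0.017, -0.024, 0], "yaw": 0, "gripper": 1}]'

```text
t: 4.05
tool_pos: [0.5799, 0.0046, 0.2356]
eef_rot: [0.503, 0.499, 0.501, -0.496]
contact_force: [0.0, 0.6, -0.7]
width: -0.0
```

Request:
carry_out --plan '[{"offset": [0.02, -0.02, 0], "yaw": 0, "gripper": 1}, {"offset": [0.018, -0.02, 0], "yaw": 0, "gripper": 1}, {"offset": [0.016, -0.01, 0], "yaw": 0, "gripper": 1}, {"offset": [0, 0, 0], "yaw": 0, "gripper": 1}, {"offset": [0, 0, 0], "yaw": 0, "gripper": 1}]'

```text
t: 4.47
tool_pos: [0.6332, -0.0469, 0.2314]
eef_rot: [0.501, 0.498, 0.502, -0.499]
contact_force: [-0.1, 0.1, -0.6]
width: 0.0001
```

Run:
```python
from h import *
print(readout.state()['tool_pos'])
im,d=eyes.snapshot('scene'); cv2.imwrite('pics/s4.png',cv2.resize(im[130:300,150:340],None,fx=3.5,fy=3.5))
```

```text
[ 0.63324721 -0.04687274  0.23141013]
```

View pics/s4.png

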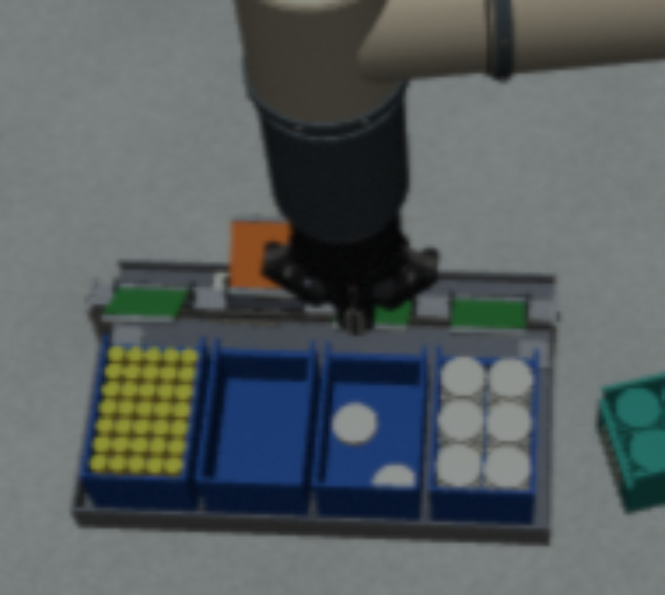

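The fingers stand behind the low tag's edge, at about (355,320), with both neighbouring tags clear. I'll lower, then push towards the robot.

Request:
carry_out --plan '[{"offset": [0, 0, -0.02], "yaw": 0, "gripper": 1}, {"offset": [0, 0, -0.025], "yaw": 0, "gripper": 1}, {"offset": [0, 0, -0.02], "yaw": 0, "gripper": 1}, {"offset": [0, 0, -0.014], "yaw": 0, "gripper": 1}, {"offset": [0, 0, 0], "yaw": 0, "gripper": 1}]'

```text
t: 4.93
tool_pos: [0.6306, -0.0453, 0.1501]
eef_rot: [0.5, 0.497, 0.503, -0.5]
contact_force: [0.2, -0.1, -0.4]
width: -0.0001
```

Request:
carry_out --plan '[{"offset": [-0.006, 0, 0], "yaw": 0, "gripper": 1}, {"offset": [-0.006, 0, 0], "yaw": 0, "gripper": 1}, {"offset": [-0.006, 0, 0], "yaw": 0, "gripper": 1}, {"offset": [-0.006, 0, 0], "yaw": 0, "gripper": 1}, {"offset": [-0.006, 0, 0], "yaw": 0, "gripper": 1}]'

```text
t: 5.35
tool_pos: [0.6032, -0.0462, 0.1546]
eef_rot: [0.502, 0.499, 0.501, -0.498]
contact_force: [0.7, 0.8, 0.8]
width: -0.0001
```

Request:
carry_out --plan '[{"offset": [-0.006, 0, 0], "yaw": 0, "gripper": 1}, {"offset": [-0.006, 0, 0], "yaw": 0, "gripper": 1}, {"offset": [-0.006, 0, 0], "yaw": 0, "gripper": 1}, {"offset": [-0.006, 0, 0], "yaw": 0, "gripper": 1}, {"offset": [-0.006, 0, 0], "yaw": 0, "gripper": 1}]'

```text
t: 5.77
tool_pos: [0.5724, -0.0463, 0.1532]
eef_rot: [0.502, 0.498, 0.502, -0.498]
contact_force: [0.0, 0.7, 0.2]
width: -0.0002
```

Run:
```python
from h import *
s=readout.state();print(s['tool_pos'],s['contact_force'])
im,d=eyes.snapshot('wrist'); cv2.imwrite('pics/w5.png',im)
```

```text
[ 0.57240873 -0.04634681  0.15317853] [0.01119497 0.67834559 0.1521427 ]
```

View pics/w5.png

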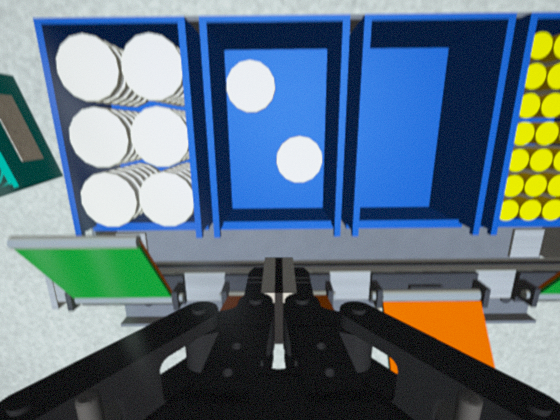

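The tag is no longer lying back, and some orange shows beside the fingers at (235,300) and (325,300). I'll push on slightly to be sure, then rise and look.

Request:
carry_out --plan '[{"offset": [-0.006, 0, 0], "yaw": 0, "gripper": 1}, {"offset": [-0.006, 0, 0], "yaw": 0, "gripper": 1}, {"offset": [-0.006, 0, 0], "yaw": 0, "gripper": 1}, {"offset": [-0.006, 0, 0], "yaw": 0, "gripper": 1}, {"offset": [0, 0, 0], "yaw": 0, "gripper": 1}]'

```text
t: 6.23
tool_pos: [0.548, -0.0464, 0.1534]
eef_rot: [0.501, 0.498, 0.502, -0.498]
contact_force: [-0.5, 0.3, -0.6]
width: 0.0001
```

Request:
carry_out --plan '[{"offset": [0, 0, 0], "yaw": 0, "gripper": 1}, {"offset": [0.006, 0, 0], "yaw": 0, "gripper": 1}, {"offset": [0.006, 0, 0.015], "yaw": 0, "gripper": 1}, {"offset": [0, 0, 0.03], "yaw": 0, "gripper": 1}, {"offset": [0, 0, 0.03], "yaw": 0, "gripper": 1}]'

```text
t: 6.65
tool_pos: [0.5613, -0.0465, 0.228]
eef_rot: [0.501, 0.497, 0.502, -0.499]
contact_force: [1.0, -0.4, 0.7]
width: 0.0002
```

Request:
carry_out --plan '[{"offset": [0, 0, 0.03], "yaw": 0, "gripper": 1}, {"offset": [-0.02, 0.03, 0.02], "yaw": 0, "gripper": 1}, {"offset": [-0.02, 0.03, 0], "yaw": 0, "gripper": 1}, {"offset": [-0.02, 0.03, 0], "yaw": 0, "gripper": 1}, {"offset": [-0.02, 0.03, 0], "yaw": 0, "gripper": 1}]'

```text
t: 7.07
tool_pos: [0.481, 0.0749, 0.2786]
eef_rot: [0.501, 0.499, 0.501, -0.498]
contact_force: [0.5, 1.0, 0.0]
width: 0.0003
```

Request:
carry_out --plan '[{"offset": [-0.02, 0.03, 0], "yaw": 0, "gripper": 1}, {"offset": [-0.02, 0.03, 0], "yaw": 0, "gripper": 1}, {"offset": [-0.02, 0.03, 0], "yaw": 0, "gripper": 1}, {"offset": [-0.02, 0.03, 0], "yaw": 0, "gripper": 1}, {"offset": [0, 0, 0], "yaw": 0, "gripper": 1}]'

```text
t: 7.48
tool_pos: [0.3991, 0.1979, 0.2785]
eef_rot: [0.502, 0.498, 0.503, -0.497]
contact_force: [0.4, -0.6, 0.3]
width: 0.0005
```

Run:
```python
from h import *
s=readout.state();print(s['t'],s['tool_pos'],s['contact_force'])
im,d=eyes.snapshot('top'); p=eyes.camera_params('top'); cv2.imwrite('pics/top6.png',cv2.resize(im[140:270,180:400],None,fx=3.6,fy=3.6))
hsv=cv2.cvtColor(im,cv2.COLOR_BGR2HSV)
for n,lo,hi in [('orange',(5,150,100),(18,255,255)),('green',(45,120,60),(75,255,255)),('blue',(105,120,50),(125,255,255))]:
    k,l,st,c=cv2.connectedComponentsWithStats(cv2.inRange(hsv,lo,hi))
    for i in range(1,k):
        if st[i][4]<60 or not(245<c[i][0]<395 and 150<c[i][1]<260): continue
        vs,us=np.where(l==i); P=np.array([back(p,d[v,u],u,v) for v,u in zip(vs,us)])
        print(n,st[i],np.percentile(P,[2,50,98],axis=0).round(4).tolist())
```

```text
7.4833 [0.39910271 0.1979253  0.27852827] [ 0.40070839 -0.57491685  0.34543542]
orange [294 216  21  14 293] [[0.5004, -0.0715, 0.1048], [0.52, -0.0446, 0.1203], [0.5412, -0.0173, 0.1366]]
orange [327 216  22  14 295] [[0.5024, -0.1633, 0.1038], [0.5225, -0.1359, 0.1203], [0.5433, -0.1086, 0.137]]
green [260 197  21  17 356] [[0.5468, 0.0216, 0.1053], [0.5669, 0.049, 0.121], [0.5864, 0.0763, 0.1372]]
green [360 197  23  18 376] [[0.5502, -0.2539, 0.1031], [0.5714, -0.2268, 0.121], [0.5923, -0.199, 0.1381]]
blue [256 163  30  48 235] [[0.5703, 0.008, 0.0044], [0.6342, 0.0647, 0.0715], [0.6997, 0.0913, 0.0787]]
blue [288 163  30  48 987] [[0.5727, -0.0824, 0.0003], [0.6418, -0.0445, 0.0078], [0.7002, -0.0007, 0.0758]]
blue [ 319  163   64   49 1491] [[0.5739, -0.2653, 0.0003], [0.645, -0.1472, 0.0088], [0.7037, -0.0928, 0.0768]]
```

View pics/top6.png

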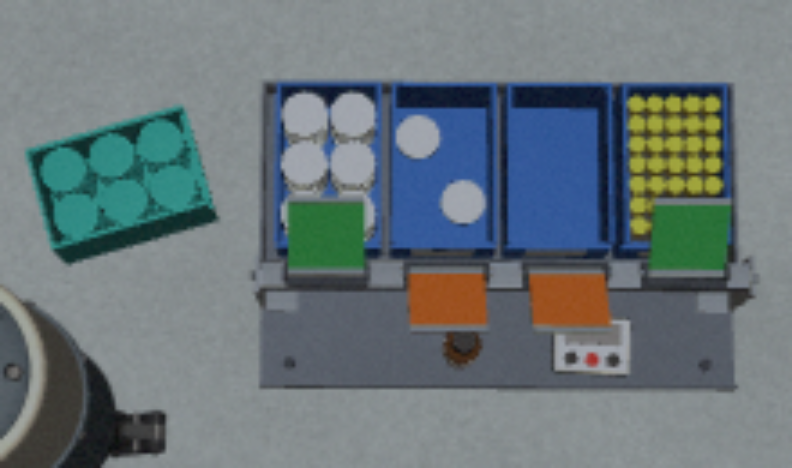

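All four tags now match their bins: dishes green (327,235), low orange (448,300), empty orange (570,300), vials green (690,235). The bins and the things on the ledge have not moved, and the arm is clear. I'll hand in.

```bash
python3 -c "
from rig import ticket; print(ticket.sign_off())"
```

```text
the job is handed in; nothing more can be done
None
```

I flipped the two wrong tags with the closed fingertips and handed the job in at about 7.5 s on the robot's clock. The dishes tag went from orange to green and the low tag from green to orange. The empty (orange) and vials (green) tags were already right, so I left them alone.

- **Tags:** in the last top view all four lie on their stops, with free edges at about 0.137 m. Dishes and vials show green, low and empty show orange.
- **Bins:** their blue outlines measure within about 3 mm of where they started.
- **Other things:** the bottle and timer look unmoved in the last picture. I did not measure them or look again at the things on the bench, but the arm went nowhere near those.
- **Forces:** the tool force readings at the end of each move stayed below about 2 N, which is noise level.
- **Disagreements:** the wrist and top cameras differed by up to about 5 mm on tag positions, which did not matter for these pushes. No other check failed.

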